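# Swap the parts boxes at the pad printer and stack the third

### The arm

A 6-joint arm with a two-finger parallel gripper is mounted at the origin on the work surface. World frame = base frame: x ahead of the robot, y to its left, z up, the work surface at z = 0. Lengths are in m, angles in rad, forces in N, time in s.
With the tool pointing down it reaches from about 0.4 to 0.825 m from the base axis. Payload 7 kg.
Tool frame: the origin (TCP) lies midway between the tips of the shut fingers; the grasp point (between the pads) lies 19 mm behind it; z points along the fingers, y is the line along which they close (so a half turn about z gives the same grasp; the last joint's range is limited). The gripper opens to 88 mm and grips with 3 to 60 N. Pads are 19 mm wide; open, the fingers measure 130 mm over their backs; the gripper's body (78 mm by 193 mm) begins 47 mm behind the grasp point.
Start: joints at [1.534, 0.359, 0.012, 0, -1.224, -0.288], TCP at [0.215, 0.64, 0.227] pointing down, gripper open.
Joint ranges: [-3.07, 3.07], [-1.43, 2.12], [-1.02, 1.25], [-3.03, 1.67], [-3.05, -0], [-3.03, 3.03]. Speed limits (rad/s): [2.39, 2.39, 3.01, 3.14, 3.14, 3.14].

### API

Orientations are given as [roll, pitch, yaw] about the fixed x, y, z axes, in that order (R = Rz(yaw) Ry(pitch) Rx(roll)).
In Python, from station import arm gives the robot as it stands.
- The arm moves only by the tool servo_tool, never from a script. Its argument "deltas" is a list of rows, each a list of 7 numbers: the closure, from -1 (fully open) to 1 (shut), then the shift along the tool's x, y, z in mm, then the turn, a rotation vector about the tool's x, y, z in degrees. In form: [[gripper, x, y, z, ax, ay, az], ...]. A call has 1 to 20 rows; each row shifts and turns the commanded pose from where the row before left it, along the tool's axes as they then stand; what a row does not reach is not made up. A row lasts 1/12 s, in which the tool goes at most 41.7 mm and 7.16 degrees, less where a joint would pass 70% of its speed; a pose out of reach is approached as far as the arm can. A call is refused whole if a number of a shift passes 41.7 or a number of a turn 7.16, either way. A call with a gripper value outside its range is refused whole. The fingers move at their own pace and stop on an object; "squeeze" is the grip in N (left out, the last holds). Time passes only in rows, so rows that do not move let the fingers close. It gives the time, the measured TCP pose, the force, the opening and the grip force at its end, in the units of the state.
- arm.get_state(): the state, without advancing time (a new reading comes with each control period).
- arm.grab_frame(name): name is "side" or "top"; returns a dict with "color" (384x512x3 uint8, red, green, blue), "K" (3x3 intrinsics, pixels), "distortion" ([k1, k2, p1, p2, k3] as OpenCV has them; the pictures are not rectified), "position" and "orientation" of the camera in the world. Camera axes: x right, y down, z forward; pixel columns grow to the right and rows downward; lengths in m; the calibration is good to about 2 mm. A picture is of the moment at which its call begins. There is no depth.
- arm.job_done(): hands the job in; it is judged then, once.
Trained networks look in a picture, given as the dict that the camera call returned (one of the last four; its "shot" number tells which), for a name from the list of things; names that differ only in an ending like _2 or _b are one class to them, and where a whole thing is asked for, a point or a joint stands for the part that bears it (a point fixed in the world has none). Each returns a list of dicts, best first, with "conf" (0 to 1); they miss things now and then, are a little off and sometimes report something else, mostly with a low value. They report only what shows in the picture. A call takes as long as a camera call. They do not tell look-alikes from the thing itself.
- arm.recognise(query, picture): "at" ([x, y, z] in m, in the coordinates of the camera as it stood for that picture, good to about 4 mm: the middle of the surface that is visible of it).
The state is a dict: "t": time; "q": joint angles; "qd": joint speeds; "joint_efforts": joint torques, N m; "eef_pos": TCP position; "ee_rot": TCP orientation; "force": force on the tool from outside, world axes, zero at the start; "moment": the same for the moment, N m; "width": finger opening in m; "gripper_force": force on a finger pad.
Only numpy, scipy, OpenCV 4.12 (cv2) and the standard library are available. Lean on these libraries where they do the work, as an engineer would, in place of code of your own. Each camera call takes 0.05 s, during which the arm holds its last target. There are 200 camera calls.

### The job

At the pad printer the long and the middle-length parts boxes stand on each other's metal plates: swap them, parking one on the free round cork mat meanwhile, so that each is left centred on the plate of its own length and lying along it. Only then stack the short square box on the middle of the long box, its base pockets locked fully down over the long box's two lid lugs. Keep the boxes upright and leave everything else on the bench where it is.

Things in the scene. Friction and masses are not known exactly. Their poses are not given: they have to be found in the camera images.
- box_long: Long lidded parts box, closed, blue with white lid: 116 (x) x 56 (y) x 46 mm to the lid top, 0.2-0.42 kg. Two black round lugs on the lid, 12 mm across tapering to 9, 6 high, at x = +-15 mm, y = 0. Upright plain sides, gripped across the 56 mm. Under each lug position the base has a pocket 20 x 20 x 8 mm deep. Origin: centre of underside, z up. Starts on the shorter plate.
- box_mid: Middle-length lidded parts box of the same make: 84 (x) x 56 (y) x 46 mm to the lid top, 0.16-0.34 kg; same lid lugs and base pockets at x = +-15 mm. Upright plain sides, gripped across the 56 mm. Origin: centre of underside, z up. Starts on the longer plate.
- box_short: Short square lidded parts box of the same make: 56 x 56 x 38 mm to the lid top, 0.11-0.23 kg; same lugs and 20 mm base pockets at x = +-15 mm (x = line of the lugs). Starts on the bare bench. Origin: centre of underside. Locked on the long box its underside lies on that lid, 46 mm over that box's underside, lug lines parallel (either way round), about 4 mm play each way.
- plate_long: The longer of the two fixed aluminium seat plates, home of the long box: 156 mm (x) x 92 mm (y) x 5 mm thick, with a flat dark field of 120 x 60 mm in its middle. Origin: centre of the underside, on the bench; x along its length; its top is 5 mm up.
- plate_mid: The shorter fixed aluminium seat plate, home of the middle-length box: 120 mm (x) x 92 mm (y) x 5 mm thick, with a flat dark field of 88 x 60 mm. Origin: centre of the underside; x along its length; its top is 5 mm up.
- cork_mat: Fixed round cork mat, 130 mm in diameter, 4 mm thick, empty at the start: the parking spot. Origin: centre of the underside.
- tape_roll: Bystander: roll of tape lying flat, a white ring 90 mm across and 40 mm high with a 56 mm hole, loose, among the boxes. Origin: centre of the underside.
- ink_jar: Bystander: white jar with a black cap, 52 mm across, 55 mm high, loose, beyond the boxes as seen from the robot. Origin: centre of the underside.
- screwdriver: Bystander: screwdriver 170 mm long lying on the bench on the robot's side of the boxes, loose. Its x runs from handle to tip; origin on its underside.
- red_part: Bystander: loose red moulded plastic part 50 x 30 x 24 mm, beyond the boxes as seen from the robot. Origin: centre of the underside.
Mind the look-alikes: they are no part of the job. What is shaped like the box_long but green or turquoise is not meant.

How it is judged:
By the outcome, as a careful person would: the job done as asked, in the order asked, and still so for the second after the job is handed in, with the robot touching nothing.
It also fails if it takes over 122 s, if anything falls off the work surface, if the arm or the gripper's body presses on something with over 40 N, if the wrist force passes 120 N, or if a joint passes its speed limit or range.

## Working session

There is one attempt and no reset: what is moved stays moved. The work goes in short steps, Python scripts to look and compute and a tool call to move; the robot and the scene stay as the last step left them, time stands still between calls to the robot, and variables do not carry over. Pictures are saved under pics/ and viewed, at most 14 in all, crops included, and the job is handed in when it is done.

Besides the shell and the picture viewer there is one more tool, called after "Call:" by a JSON object that holds its "method" and its "body". servo_tool: Moves the arm, as the interface text tells. Its arguments: {"type":"object","properties":{"deltas":{"type":"array","items":{"type":"array","items":{"type":"number"}}},"squeeze":{"type":"number"}},"required":["deltas"]}

```bash
ls; mkdir -p pics; cat > h.py <<'E'
import numpy as np, cv2
from station import arm
from scipy.spatial.transform import Rotation as R
def Rm(o):
    o=np.array(o); return o if o.shape==(3,3) else (R.from_euler('xyz',o).as_matrix() if o.size==3 else R.from_quat(o).as_matrix())
def w(f,p): return Rm(f['orientation'])@np.array(p)+np.array(f['position'])
def px(f,P):
    Rw=Rm(f['orientation']); r=Rw.T; t=-r@np.array(f['position'])
    return cv2.projectPoints(np.array(P,float).reshape(-1,3),cv2.Rodrigues(r)[0],t,np.array(f['K']),np.array(f['distortion']))[0][:,0]
def unpx(f,uv,z):
    n=cv2.undistortPoints(np.array(uv,float).reshape(-1,1,2),np.array(f['K']),np.array(f['distortion']))[:,0]
    d=np.c_[n,np.ones(len(n))]@Rm(f['orientation']).T; c=np.array(f['position'])
    return c+d*((z-c[2])/d[:,2:])
def save(f,n): cv2.imwrite('pics/'+n,f['color'][:,:,::-1])
E
python3 - <<'E'
from h import *
np.set_printoptions(precision=4,suppress=True)
s=arm.get_state(); print(s)
ims=[]
for c in('top','side'):
    f=arm.grab_frame(c); ims.append(f); print(c,f['position'],f['orientation'],f['K'],f['shot'])
    save(f,c+'0.png')
    for n in 'box_long box_mid box_short plate_long plate_mid cork_mat tape_roll ink_jar screwdriver red_part'.split():
        for r in arm.recognise(n,f)[:4]: print(n,round(r['conf'],2),w(f,r['at']),px(f,w(f,r['at']))[0])
E
```

```text
pics
{'t': 0.0, 'q': array([ 1.5341,  0.3594,  0.0111, -0.0004, -1.2241, -0.2881]), 'qd': array([0.001 , 0.0005, 0.0011, 0.0004, 0.0004, 0.0009]), 'joint_efforts': array([ -0.0018, -58.271 ,  29.3066,   6.9977,   0.007 ,  -0.0002]), 'eef_pos': array([0.2153, 0.6392, 0.2256]), 'ee_rot': array([ 3.1399, -0.0001, -0.3249]), 'force': array([-0.0017,  0.0639, -0.4393]), 'moment': array([-0.0252,  0.0023,  0.0172]), 'gripper_force': 0.0, 'width': 0.08774148691715283}
top [0.4402 0.     0.9354] [-3.0087  0.0031 -1.5586] [[360.6947   0.     258.8587]
 [  0.     360.6947 186.9539]
 [  0.       0.       1.    ]] 1
box_long 0.91 [ 0.6981 -0.0132  0.0444] [266.3734 132.8953]
box_long 0.77 [0.3603 0.0911 0.0461] [221.8406 268.2029]
box_long 0.75 [ 0.3419 -0.3218  0.0465] [393.9942 278.4933]
box_long 0.72 [ 0.5198 -0.0169  0.0467] [267.1956 202.7778]
box_mid 0.85 [0.5341 0.387  0.0503] [103.2746 194.9544]
box_short 0.77 [0.5738 0.1936 0.0363] [183.7746 180.8027]
plate_long 0.9 [0.5119 0.3782 0.0061] [113.5247 205.47  ]
plate_mid 0.68 [0.5294 0.017  0.0029] [253.8494 200.4404]
plate_mid 0.18 [ 0.52
[... 615 characters left out ...]
.78 [ 0.691  -0.0349  0.0424] [297.6734 195.927 ]
box_long 0.67 [0.3604 0.0743 0.0462] [182.3064 191.716 ]
box_mid 0.74 [0.5315 0.3767 0.0407] [219.5145 137.0868]
box_short 0.8 [0.5685 0.1773 0.0324] [241.2645 166.1225]
plate_long 0.73 [0.5191 0.3735 0.0082] [217.0748 145.3654]
plate_mid 0.62 [ 0.5278 -0.0607  0.0061] [246.9046 220.7297]
cork_mat 0.79 [ 0.5052 -0.4077  0.0035] [275.8475 329.5636]
tape_roll 0.75 [ 0.5093 -0.1955  0.0374] [252.4749 248.2758]
tape_roll 0.28 [ 0.5226 -0.0437  0.0527] [243.3271 205.1909]
ink_jar 0.78 [0.7158 0.1078 0.0353] [289.3823 169.9568]
screwdriver 0.84 [ 0.3762 -0.1953  0.0176] [201.4756 263.9655]
red_part 0.56 [ 0.7494 -0.1517  0.0097] [330.7987 226.5862]
```

View pics/top0.png

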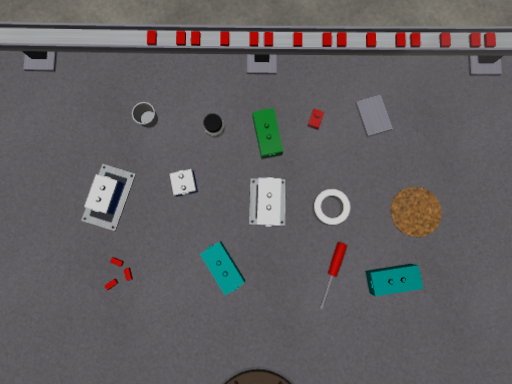

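View pics/side0.png

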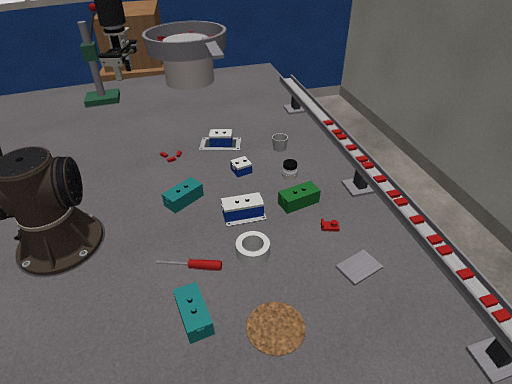

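The top view shows the mid box at (101,194) sitting off-centre on the long plate, and the long box at (269,201) on the short plate. The short box is at (183,182), the roll at (332,207) and the cork mat at (416,211). The green and turquoise boxes are decoys. I'll zoom in on the parts that matter.

```bash
python3 - <<'E'
from h import *
np.set_printoptions(precision=4,suppress=True)
f=arm.grab_frame('top'); im=f['color'][:,:,::-1].copy()
t=[]
for (u,v) in[(108,197),(183,182),(268,201),(416,211)]:
    c=im[v-35:v+35,u-35-10:u+45]; t.append(cv2.resize(c,None,fx=4.2,fy=4.2,interpolation=cv2.INTER_CUBIC))
cv2.imwrite('pics/z.png',np.vstack([np.hstack(t[:2]),np.hstack(t[2:])]))
g=im.min(2)
for n,(u,v),z in[('mid',(101,194),.051),('short',(183,182),.038),('long',(269,201),.051)]:
    x0,y0=u-30,v-32
    m=(g[y0:y0+64,x0:x0+60]>205).astype(np.uint8)
    k,l,st,ce=cv2.connectedComponentsWithStats(m); 
    i=1+np.argmax(st[1:,4]); mm=cv2.morphologyEx((l==i).astype(np.uint8),cv2.MORPH_CLOSE,np.ones((5,5)))
    c=max(cv2.findContours(mm,cv2.RETR_EXTERNAL,2)[0],key=cv2.contourArea)
    b=cv2.boxPoints(cv2.minAreaRect(c))+[x0,y0]
    B=unpx(f,b,z); e=np.diff(B[:3,:2],axis=0); print(n,B.mean(0),np.linalg.norm(e,axis=1),np.degrees(np.arctan2(e[:,1],e[:,0])),g[v-3:v+4:3,u])
    d=((g[y0:y0+64,x0:x0+60]<110)&(cv2.fillPoly(np.zeros((64,60),np.uint8),[cv2.convexHull(c)],1)>0)).astype(np.uint8)
    k,l,st,ce=cv2.connectedComponentsWithStats(d)
    for j in range(1,k):
        if st[j,4]>4: print('  lug',st[j,4],ce[j]+[x0,y0],unpx(f,ce[j]+[x0,y0],z+.005))
E
```

```text
Traceback (most recent call last):
ValueError: attempt to get argmax of an empty sequence
```

View pics/z.png

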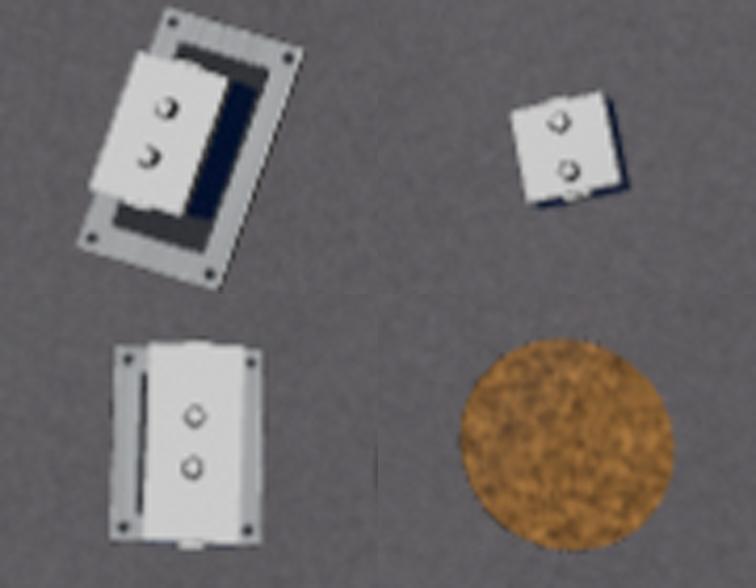

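The crops are clear: every lid, plate and lug can be read. I'll fit rectangles of known size to the corners I read off.

```bash
cat > fit.py <<'E'
from h import *
from scipy.optimize import least_squares
def fit(f,pts,L,W,z,lugs=None,g=(.5,0,0)):
    """pts: corners cyclic (pixels), first edge is the W (short) side. returns x,y,yaw(deg), rms px"""
    loc=np.array([[L,W],[L,-W],[-L,-W],[-L,W]])/2; best=None
    obs=np.array(pts,float); lo=[[.015,0],[-.015,0]]
    for a0 in np.arange(0,360,30):
        def r(p):
            c,s=np.cos(p[2]),np.sin(p[2]); M=np.array([[c,-s],[s,c]])
            q=loc@M.T+p[:2]; e=(px(f,np.c_[q,[z]*4])-obs).ravel()
            if lugs is not None:
                q=np.array(lo)@M.T+p[:2]; e=np.r_[e,(px(f,np.c_[q,[z+.005]*2])-lugs).ravel()]
            return e
        o=least_squares(r,[*unpx(f,obs.mean(0),z)[0][:2],np.radians(a0)])
        if best is None or o.cost<best.cost: best=o
    return best.x[0],best.x[1],np.degrees(best.x[2])%360,np.sqrt(np.mean(best.fun**2))
E
python3 - <<'E'
from fit import *
np.set_printoptions(precision=4,suppress=True)
f=arm.grab_frame('top')
Z=lambda p,o:(np.array(p,float)+.5)/4.2-.5+o
a,b,c,d=[(63,162),(138,147),(223,166),(371,176)]
print('plong',np.round(fit(f,Z([(165,10),(302,47),(219,289),(78,244)],a),.156,.092,.005),4))
print('mid',np.round(fit(f,Z([(144,52),(228,75),(182,215),(91,188)],a),.084,.056,.051,Z([(166,109),(148,156)],a)),4))
print('short',np.round(fit(f,Z([(134,112),(228,92),(242,185),(151,203)],b),.056,.056,.038,Z([(181,122),(191,170)],b)),4))
print('long',np.round(fit(f,Z([(148,51),(245,52),(242,248),(143,246)],c),.116,.056,.051,Z([(195,123),(192,173)],c)),4))
print('pmid',np.round(fit(f,Z([(115,51),(262,55),(261,249),(110,247)],c),.12,.092,.005),4))
print('cork',unpx(f,Z([(190,151)],d),.004))
E
```

```text
plong [  0.5353   0.3938 344.186    0.4861]
mid [  0.5384   0.3926 344.2716   0.3922]
short [ 0.5711  0.1964 12.2     0.2201]
long [  0.5239  -0.0208 359.3495   0.2625]
pmid [  0.5275  -0.0175 359.605    0.1395]
cork [[ 0.5057 -0.3995  0.004 ]]
```

Call:
{"method": "servo_tool", "body": {"deltas": [[-1, 0, 0, 0, 0, 0, -2.9], [-1, 31.5, 12.5, 5, 0, 0, 0], [-1, 31.5, 12.5, 5, 0, 0, 0], [-1, 31.5, 12.5, 5, 0, 0, 0], [-1, 31.5, 12.5, 5, 0, 0, 0], [-1, 31.5, 12.5, 8, 0, 0, 0], [-1, 31.5, 12.5, 8, 0, 0, 0], [-1, 31.5, 12.5, 8, 0, 0, 0], [-1, 31.5, 12.5, 8, 0, 0, 0], [-1, 31.5, 12.5, 8, 0, 0, 0], [-1, 31.5, 12.5, 8, 0, 0, 0], [-1, 31.5, 12.5, 8, 0, 0, 0], [-1, 31.5, 12.5, 8, 0, 0, 0], [-1, 0, 0, 0, 0, 0, 0], [-1, 0, 0, 0, 0, 0, 0]], "squeeze": 30}}

```text
t: 2.45
eef_pos: [0.5398, 0.3911, 0.1416]
ee_rot: [3.14, 0.001, -0.277]
force: [-0.7, 0.8, 1.0]
width: 0.0877
gripper_force: 0.0
```

```bash
cat > go.py <<'E'
import sys; from h import *
x,y,z,yaw=map(float,sys.argv[1:5])
s=arm.get_state(); p=s['eef_pos']; r=R.from_euler('xyz',s['ee_rot'])
T=R.from_euler('xyz',[np.pi,0,np.radians(yaw)])
print('t',round(s['t'],2),'now',np.round(p*1000,1),np.round(np.degrees(s['ee_rot']),2),'w',round(s['width']*1000,1))
print('turn(tool,deg)',np.round((r.inv()*T).as_rotvec(degrees=True),2),'then shift mm',np.round(T.inv().apply(np.array([x,y,z])-p*1000),1))
E
python3 go.py 538.4 392.6 22 -15.73
```

```text
t 2.45 now [539.8 391.1 141.6] [ 1.7992e+02  3.0000e-02 -1.5900e+01] w 87.7
turn(tool,deg) [ 0.08  0.03 -0.17] then shift mm [ -1.8  -1.1 119.6]
```

Call:
{"method": "servo_tool", "body": {"deltas": [[-1, -1.8, -1.1, 20, 0, 0, -0.2], [-1, 0, 0, 20, 0, 0, 0], [-1, 0, 0, 20, 0, 0, 0], [-1, 0, 0, 20, 0, 0, 0], [-1, 0, 0, 15, 0, 0, 0], [-1, 0, 0, 14, 0, 0, 0], [-1, 0, 0, 10, 0, 0, 0], [-1, 0, 0, 0, 0, 0, 0], [0.3, 0, 0, 0, 0, 0, 0], [0.6, 0, 0, 0, 0, 0, 0], [1, 0, 0, 0, 0, 0, 0], [1, 0, 0, 0, 0, 0, 0], [1, 0, 0, 0, 0, 0, 0], [1, 0, 0, 0, 0, 0, 0], [1, 0, 0, 0, 0, 0, 0]], "squeeze": 30}}

```text
t: 3.7
eef_pos: [0.5372, 0.3941, 0.0242]
ee_rot: [3.141, -0.0, -0.271]
force: [-1.8, -2.9, 5.7]
width: 0.0559
gripper_force: 30.0
```

Call:
{"method": "servo_tool", "body": {"deltas": [[1, 0, 0, -8, 0, 0, 0], [1, 0, 0, -18, 0, 0, 0], [1, 0, 0, -20, 0, 0, 0], [1, 0, 0, -20, 0, 0, 0], [1, 0, 0, -20, 0, 0, 0], [1, 0, 0, -20, 0, 0, 0], [1, 0, 0, -20, 0, 0, 0], [1, 2.8, 12, 0, 0, 0, 0], [1, 5.6, 24, 0, 0, 0, 0], [1, 7.8, 33, 0, 0, 0, 0], [1, 7.8, 33, 0, 0, 0, 0], [1, 7.8, 33, 0, 0, 0, 0], [1, 7.8, 33, 0, 0, 0, 0], [1, 7.8, 33, 0, 0, 0, 0], [1, 7.8, 33, 0, 0, 0, 0], [1, 7.8, 33, 0, 0, 0, 0], [1, 7.8, 33, 0, 0, 0, 0], [1, 7.8, 33, 0, 0, 0, 0], [1, 7.8, 33, 0, 0, 0, 0]]}}

```text
t: 5.28
eef_pos: [0.5214, 0.0168, 0.149]
ee_rot: [-3.142, 0.001, -0.271]
force: [1.3, -0.9, -2.8]
width: 0.0556
gripper_force: 30.0
```

```bash
python3 go.py 506 -399.5 23.5 -15.6
```

```text
t 5.28 now [521.4  16.8 149. ] [-1.800e+02  5.000e-02 -1.552e+01] w 55.6
turn(tool,deg) [-0.    0.05  0.08] then shift mm [ 97.1 405.1 125.5]
```

Call:
{"method": "servo_tool", "body": {"deltas": [[1, 7.8, 33, 0, 0, 0, 0], [1, 7.8, 33, 0, 0, 0, 0], [1, 7.8, 33, 0, 0, 0, 0], [1, 7.8, 33, 0, 0, 0, 0], [1, 7.8, 33, 0, 0, 0, 0], [1, 7.8, 33, 0, 0, 0, 0], [1, 7.8, 33, 0, 0, 0, 0], [1, 7.8, 33, 0, 0, 0, 0], [1, 7.8, 33, 0, 0, 0, 0], [1, 7.8, 33, 0, 0, 0, 0], [1, 7.8, 33, 15, 0, 0, 0], [1, 4, 20, 25, 0, 0, 0], [1, 2, 8, 25, 0, 0, 0], [1, 0, 0, 20, 0, 0, 0], [1, 0, 0, 0, 0, 0, 0], [1, 0, 0, 0, 0, 0, 0]]}}

```text
t: 6.62
eef_pos: [0.505, -0.3823, 0.0631]
ee_rot: [-3.141, 0.004, -0.271]
force: [-0.5, -0.5, -2.3]
width: 0.0556
gripper_force: 30.0
```

```bash
python3 go.py 506 -399.5 23.5 -15.6
```

```text
t 6.62 now [ 505.  -382.3   63.1] [-179.97    0.22  -15.55] w 55.6
turn(tool,deg) [-0.03  0.22  0.05] then shift mm [ 5.6 16.3 39.6]
```

Call:
{"method": "servo_tool", "body": {"deltas": [[1, 5.6, 16.3, 10, 0, 0.2, 0], [1, 0, 0, 12, 0, 0, 0], [1, 0, 0, 9, 0, 0, 0], [1, 0, 0, 5, 0, 0, 0], [1, 0, 0, 2.5, 0, 0, 0], [1, 0, 0, 0, 0, 0, 0], [1, 0, 0, 0, 0, 0, 0]]}}

```text
t: 7.2
eef_pos: [0.5081, -0.3996, 0.0266]
ee_rot: [3.141, -0.004, -0.27]
force: [0.5, 1.1, -2.8]
width: 0.0555
gripper_force: 30.0
```

Call:
{"method": "servo_tool", "body": {"deltas": [[1, 0, 0, 1.5, 0, 0, 0], [1, 0, 0, 1.5, 0, 0, 0], [1, 0, 0, 0, 0, 0, 0]]}}

```text
t: 7.45
eef_pos: [0.508, -0.3998, 0.0234]
ee_rot: [3.141, -0.004, -0.27]
force: [0.6, 0.6, -2.5]
width: 0.0562
gripper_force: 30.0
```

Call:
{"method": "servo_tool", "body": {"deltas": [[1, 0, 0, 1.2, 0, 0, 0], [1, 0, 0, 0, 0, 0, 0], [1, 0, 0, 0, 0, 0, 0]]}}

```text
t: 7.7
eef_pos: [0.5082, -0.3999, 0.0232]
ee_rot: [3.141, -0.005, -0.27]
force: [-1.3, 4.1, 6.3]
width: 0.0558
gripper_force: 30.0
```

Call:
{"method": "servo_tool", "body": {"deltas": [[-1, 0, 0, 0, 0, 0, 0], [-1, 0, 0, 0, 0, 0, 0], [-1, 0, 0, 0, 0, 0, 0], [-1, 0, 0, 0, 0, 0, 0], [-1, 0, 0, -10, 0, 0, 0], [-1, 0, 0, -22, 0, 0, 0], [-1, 0, 0, -25, 0, 0, 0], [-1, 0, 0, -25, 0, 0, 0], [-1, 0, 0, -25, 0, 0, -5], [-1, 0, 0, -15, 0, 0, -5], [-1, 0, 0, 0, 0, 0, -5], [-1, 0, 0, 0, 0, 0, 0]]}}

```text
t: 8.7
eef_pos: [0.508, -0.4001, 0.1462]
ee_rot: [3.139, -0.006, -0.005]
force: [-0.7, 0.4, -1.0]
width: 0.0878
gripper_force: 0.0
```

```bash
python3 go.py 523.9 -20.8 23 -0.65; python3 - <<'E'
from h import *
f=arm.grab_frame('side'); save(f,'s1.png'); arm.grab_frame('top')
for r in arm.recognise('box_mid',f)[:2]: print(r['conf'],w(f,r['at']))
E
```

```text
t 8.7 now [ 508.  -400.1  146.2] [179.87  -0.37  -0.28] w 87.8
turn(tool,deg) [ 0.13 -0.37  0.37] then shift mm [  11.6 -379.5  123.2]
0.7 [ 0.50274013 -0.41199603  0.04816815]
```

Call:
{"method": "servo_tool", "body": {"deltas": [[-1, 0.9, -15, 0, 0.1, -0.4, 0.4], [-1, 0.9, -30, 0, 0, 0, 0], [-1, 0.9, -35, 0, 0, 0, 0], [-1, 0.9, -35, 0, 0, 0, 0], [-1, 0.9, -35, 0, 0, 0, 0], [-1, 0.9, -35, 0, 0, 0, 0], [-1, 0.9, -35, 0, 0, 0, 0], [-1, 0.9, -35, 0, 0, 0, 0], [-1, 0.9, -35, 0, 0, 0, 0], [-1, 0.9, -35, 0, 0, 0, 0], [-1, 0.9, -30, 10, 0, 0, 0], [-1, 0.9, -15, 20, 0, 0, 0], [-1, 0.9, -9.5, 20, 0, 0, 0], [-1, 0, 0, 0, 0, 0, 0], [-1, 0, 0, 0, 0, 0, 0]]}}

```text
t: 10.1
eef_pos: [0.5237, -0.0204, 0.093]
ee_rot: [3.141, 0.007, -0.016]
force: [-0.1, -0.2, 1.3]
width: 0.0875
gripper_force: 0.0
```

```bash
python3 go.py 523.9 -20.8 23 -0.65
```

```text
t 10.1 now [523.7 -20.4  93. ] [179.97   0.4   -0.92] w 87.5
turn(tool,deg) [ 0.03  0.4  -0.27] then shift mm [ 0.2  0.4 70. ]
```

View pics/s1.png

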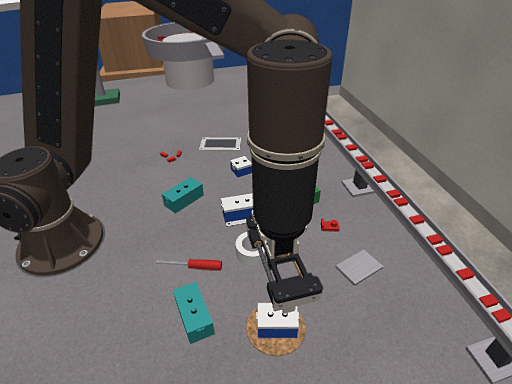

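The mid box stands upright on the cork at (278,322), and the long plate at (220,143) is empty. Next I grip the long box.

Call:
{"method": "servo_tool", "body": {"deltas": [[-1, 0, 0.4, 15, 0, 0.4, -0.3], [-1, 0, 0, 20, 0, 0, 0], [-1, 0, 0, 20, 0, 0, 0], [-1, 0, 0, 13, 0, 0, 0], [-1, 0, 0, 2, 0, 0, 0], [-1, 0, 0, 0, 0, 0, 0], [0.3, 0, 0, 0, 0, 0, 0], [0.6, 0, 0, 0, 0, 0, 0], [1, 0, 0, 0, 0, 0, 0], [1, 0, 0, 0, 0, 0, 0], [1, 0, 0, 0, 0, 0, 0], [1, 0, 0, 0, 0, 0, 0], [1, 0, 0, 0, 0, 0, 0]], "squeeze": 35}}

```text
t: 11.18
eef_pos: [0.5251, -0.0208, 0.0246]
ee_rot: [-3.141, -0.004, -0.011]
force: [-0.8, -1.7, 5.5]
width: 0.0557
gripper_force: 35.0
```

Call:
{"method": "servo_tool", "body": {"deltas": [[1, 0, 0, -8, 0, 0, 0], [1, 0, 0, -18, 0, 0, 0], [1, 0, 0, -20, 0, 0, 0], [1, 0, 0, -20, 0, 0, 0], [1, 0, 0, -20, 0, 0, 4], [1, 0, 0, -20, 0, 0, 4], [1, 0, 0, -8, 0, 0, 4], [1, 0, 0, 0, 0, 0, 3.2], [1, 0, 0, 0, 0, 0, 0]]}}

```text
t: 11.93
eef_pos: [0.5242, -0.0206, 0.1388]
ee_rot: [-3.139, -0.003, -0.279]
force: [0.4, -0.2, -3.7]
width: 0.0558
gripper_force: 34.9
```

```bash
python3 go.py 536.3 393.8 25 -15.8
```

```text
t 11.93 now [524.2 -20.6 138.8] [-179.85   -0.2   -15.97] w 55.8
turn(tool,deg) [-0.15 -0.2  -0.16] then shift mm [-101.2 -402.1  113.8]
```

Call:
{"method": "servo_tool", "body": {"deltas": [[1, -3, -12, 0, -0.1, -0.2, -0.2], [1, -6, -24, 0, 0, 0, 0], [1, -8.3, -33, 0, 0, 0, 0], [1, -8.3, -33, 0, 0, 0, 0], [1, -8.3, -33, 0, 0, 0, 0], [1, -8.3, -33, 0, 0, 0, 0], [1, -8.3, -33, 0, 0, 0, 0], [1, -8.3, -33, 0, 0, 0, 0], [1, -8.3, -33, 0, 0, 0, 0], [1, -8.3, -33, 0, 0, 0, 0], [1, -8.3, -33, 0, 0, 0, 0], [1, -8.3, -33, 0, 0, 0, 0], [1, -6, -24, 10, 0, 0, 0], [1, -3, -12, 20, 0, 0, 0], [1, 0, 0, 20, 0, 0, 0], [1, 0, 0, 20, 0, 0, 0], [1, 0, 0, 0, 0, 0, 0], [1, 0, 0, 0, 0, 0, 0]]}}

```text
t: 13.43
eef_pos: [0.5342, 0.3929, 0.0664]
ee_rot: [3.137, 0.002, -0.271]
force: [0.2, 0.0, -3.3]
width: 0.0558
gripper_force: 34.9
```

```bash
python3 go.py 536.3 393.8 25 -15.8
```

```text
t 13.43 now [534.2 392.9  66.4] [ 1.7976e+02  1.3000e-01 -1.5510e+01] w 55.8
turn(tool,deg) [0.24 0.12 0.29] then shift mm [ 1.8 -1.4 41.4]
```

Call:
{"method": "servo_tool", "body": {"deltas": [[1, 1.8, -1.4, 12, 0.2, 0.1, 0.3], [1, 0, 0, 14, 0, 0, 0], [1, 0, 0, 8, 0, 0, 0], [1, 0, 0, 4, 0, 0, 0], [1, 0, 0, 2, 0, 0, 0], [1, 0, 0, 1, 0, 0, 0], [1, 0, 0, 0, 0, 0, 0]]}}

```text
t: 14.02
eef_pos: [0.5379, 0.3948, 0.0278]
ee_rot: [-3.137, -0.002, -0.277]
force: [0.4, 0.9, -3.3]
width: 0.0556
gripper_force: 34.9
```

```bash
python3 go.py 536.3 393.8 25 -15.8
```

```text
t 14.02 now [537.9 394.8  27.8] [-1.7976e+02 -1.0000e-01 -1.5900e+01] w 55.6
turn(tool,deg) [-0.24 -0.1  -0.1 ] then shift mm [-1.2  1.3  2.8]
```

Call:
{"method": "servo_tool", "body": {"deltas": [[1, -0.8, 0.8, 1.5, 0, 0, 0], [1, 0, 0, 1, 0, 0, 0], [1, 0, 0, 0, 0, 0, 0], [1, 0, 0, 0, 0, 0, 0]]}}

```text
t: 14.35
eef_pos: [0.5366, 0.394, 0.0249]
ee_rot: [-3.138, -0.001, -0.278]
force: [-1.0, -0.8, -1.9]
width: 0.0557
gripper_force: 34.9
```

Call:
{"method": "servo_tool", "body": {"deltas": [[1, 0, 0, 1, 0, 0, 0], [1, 0, 0, 0, 0, 0, 0], [-1, 0, 0, 0, 0, 0, 0], [-1, 0, 0, 0, 0, 0, 0], [-1, 0, 0, 0, 0, 0, 0], [-1, 0, 0, 0, 0, 0, 0], [-1, 0, 0, -10, 0, 0, 0], [-1, 0, 0, -22, 0, 0, 0], [-1, 0, 0, -25, 0, 0, 0], [-1, 0, 0, -25, 0, 0, 0], [-1, 0, 0, -25, 0, 0, 0], [-1, 0, 0, -15, 0, 0, 0], [-1, 0, 0, 0, 0, 0, 0]]}}

```text
t: 15.43
eef_pos: [0.5381, 0.3952, 0.1511]
ee_rot: [-3.132, -0.005, -0.277]
force: [0.5, -0.1, -0.2]
width: 0.0873
gripper_force: 0.0
```

```bash
python3 go.py 508 -399.8 145 -15.5
```

```text
t 15.43 now [538.1 395.2 151.1] [-179.44   -0.29  -15.87] w 87.3
turn(tool,deg) [-0.56 -0.29 -0.37] then shift mm [183.4 774.1   6.1]
```

Call:
{"method": "servo_tool", "body": {"deltas": [[-1, 3.5, 15, 0, -0.6, -0.3, -0.4], [-1, 7.1, 30, 0, 0, 0, 0], [-1, 9, 38, 0, 0, 0, 0], [-1, 9, 38, 0, 0, 0, 0], [-1, 9, 38, 0, 0, 0, 0], [-1, 9, 38, 0, 0, 0, 0], [-1, 9, 38, 0, 0, 0, 0], [-1, 9, 38, 0, 0, 0, 0], [-1, 9, 38, 0, 0, 0, 0], [-1, 9, 38, 0, 0, 0, 0], [-1, 9, 38, 0, 0, 0, 0], [-1, 9, 38, 0, 0, 0, 0], [-1, 9, 38, 0, 0, 0, 0], [-1, 9, 38, 0, 0, 0, 0], [-1, 9, 38, 0, 0, 0, 0], [-1, 9, 38, 0, 0, 0, 0], [-1, 9, 38, 0, 0, 0, 0], [-1, 9, 38, 0, 0, 0, 0], [-1, 9, 38, 0, 0, 0, 0], [-1, 9, 38, 0, 0, 0, 0]]}}

```text
t: 17.1
eef_pos: [0.5062, -0.357, 0.1496]
ee_rot: [3.135, 0.005, -0.271]
force: [1.4, 0.1, -1.1]
width: 0.0879
gripper_force: 0.0
```

Call:
{"method": "servo_tool", "body": {"deltas": [[-1, 7.1, 30, 0, 0, 0, 0], [-1, 3.5, 15, 0, 0, 0, 0], [-1, 0, 0, 0, 0, 0, 0], [-1, 0, 0, 0, 0, 0, 0]]}}

```text
t: 17.43
eef_pos: [0.5046, -0.4017, 0.1493]
ee_rot: [3.135, 0.006, -0.273]
force: [-0.2, -0.5, -0.5]
width: 0.0877
gripper_force: 0.0
```

```bash
python3 go.py 508 -399.8 23 -15.5; python3 - <<'E'
from h import *
f=arm.grab_frame('top'); im=f['color'][:,:,::-1]
t=[]
for (u,v) in[(108,197),(268,201)]:
    c=im[v-35:v+35,u-45:u+45]; t.append(cv2.resize(c,None,fx=4.2,fy=4.2,interpolation=cv2.INTER_CUBIC))
cv2.imwrite('pics/z2.png',np.hstack(t))
E
```

```text
t 17.43 now [ 504.6 -401.7  149.3] [179.63   0.33 -15.63] w 87.7
turn(tool,deg) [ 0.37  0.33 -0.13] then shift mm [  2.8  -2.7 126.3]
```

View pics/z2.png

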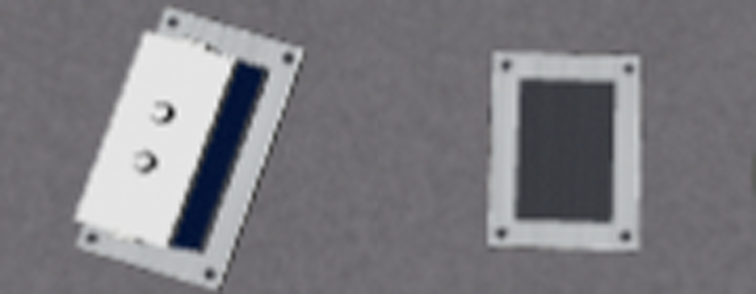

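The long box lies within its plate, with lid corners at about (150,32), (236,60), (166,246) and (75,220) in the crop. The short plate's dark field is now in clear view. I'll refit both.

```bash
python3 - <<'E'
from fit import *
f=arm.grab_frame('top')
Z=lambda p,o:(np.array(p,float)+.5)/4.2-.5+o
a,c=(63,162),(223,166)
print('plong',np.round(fit(f,Z([(165,10),(302,47),(219,289),(78,244)],a),.156,.092,.005),4))
print('long',np.round(fit(f,Z([(150,32),(237,60),(166,246),(75,220)],a),.116,.056,.051,Z([(162,113),(144,161)],a)),4))
print('pmid',np.round(fit(f,Z([(116,52),(262,55),(260,249),(110,246)],c),.12,.092,.005),4))
print('pmid field',np.round(fit(f,Z([(143,80),(236,82),(234,222),(136,218)],c),.088,.06,.005),4))
# overlay predicted edges for long box centred on plate and plate outlines
im=f['color'][:,:,::-1].copy()[160:230,60:150]; s=7
im=cv2.resize(im,None,fx=s,fy=s,interpolation=cv2.INTER_CUBIC)
def dr(x,y,yaw,L,W,z,col):
    t=np.radians(yaw); M=np.array([[np.cos(t),-np.sin(t)],[np.sin(t),np.cos(t)]])
    q=(np.array([[L,W],[L,-W],[-L,-W],[-L,W]])/2)@M.T+[x,y]
    u=(px(f,np.c_[q,[z]*4])-[60,160]+.5)*s-.5
    cv2.polylines(im,[u.round().astype(int)],True,col,1)
P=(.5353,.3938,-15.8)
dr(*P,.156,.092,.005,(0,0,255)); dr(*P,.116,.056,.051,(0,0,255)); dr(*P,.116,.056,.005,(0,255,0))
cv2.imwrite('pics/o.png',im)
E
```

```text
plong [  0.5353   0.3938 344.186    0.4861]
long [5.349000e-01 3.947000e-01 3.428512e+02 2.305000e-01]
pmid [ 5.275000e-01 -1.750000e-02  3.594104e+02  1.296000e-01]
pmid field [ 5.273000e-01 -1.770000e-02  3.587357e+02  3.612000e-01]
```

View pics/o.png

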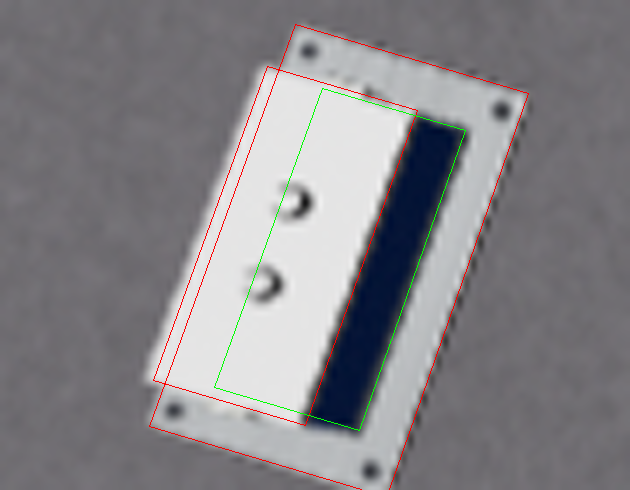

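The overlay shows the long box centred on its plate to within about 2 mm, with its lower edge on the predicted green line. Next I grip the mid box.

Call:
{"method": "servo_tool", "body": {"deltas": [[-1, 2.8, -2.7, 20, 0.4, 0.3, -0.1], [-1, 0, 0, 25, 0, 0, 0], [-1, 0, 0, 25, 0, 0, 0], [-1, 0, 0, 25, 0, 0, 0], [-1, 0, 0, 18, 0, 0, 0], [-1, 0, 0, 10, 0, 0, 0], [-1, 0, 0, 2, 0, 0, 0], [-1, 0, 0, 0, 0, 0, 0], [0.3, 0, 0, 0, 0, 0, 0], [0.6, 0, 0, 0, 0, 0, 0], [1, 0, 0, 0, 0, 0, 0], [1, 0, 0, 0, 0, 0, 0], [1, 0, 0, 0, 0, 0, 0], [1, 0, 0, 0, 0, 0, 0], [1, 0, 0, 0, 0, 0, 0]], "squeeze": 30}}

```text
t: 18.78
eef_pos: [0.5093, -0.3998, 0.0257]
ee_rot: [3.141, -0.002, -0.269]
force: [-0.7, 0.3, 3.9]
width: 0.0557
gripper_force: 30.0
```

Call:
{"method": "servo_tool", "body": {"deltas": [[1, 0, 0, -8, 0, 0, 0], [1, 0, 0, -18, 0, 0, 0], [1, 0, 0, -20, 0, 0, 0], [1, 0, 0, -20, 0, 0, 0], [1, 0, 0, -20, 0, 0, -4], [1, 0, 0, -20, 0, 0, -4], [1, 0, 0, -8, 0, 0, -4], [1, 0, 0, 0, 0, 0, -2.8], [1, 0, 0, 0, 0, 0, 0]]}}

```text
t: 19.53
eef_pos: [0.509, -0.3993, 0.14]
ee_rot: [3.141, -0.002, -0.009]
force: [-0.1, 0.6, -4.3]
width: 0.0559
gripper_force: 30.0
```

```bash
python3 go.py 527 -17.6 26 -0.6
```

```text
t 19.53 now [ 509.  -399.3  140. ] [ 1.7999e+02 -1.2000e-01 -5.0000e-01] w 55.9
turn(tool,deg) [ 0.01 -0.12  0.1 ] then shift mm [  14.  -381.8  114. ]
```

Call:
{"method": "servo_tool", "body": {"deltas": [[1, 1, -12, 0, 0, -0.1, 0.1], [1, 1, -24, 0, 0, 0, 0], [1, 1, -33, 0, 0, 0, 0], [1, 1, -33, 0, 0, 0, 0], [1, 1, -33, 0, 0, 0, 0], [1, 1, -33, 0, 0, 0, 0], [1, 1, -33, 0, 0, 0, 0], [1, 1, -33, 0, 0, 0, 0], [1, 1, -33, 0, 0, 0, 0], [1, 1, -33, 0, 0, 0, 0], [1, 1, -33, 0, 0, 0, 0], [1, 1, -24, 0, 0, 0, 0], [1, 1, -16, 15, 0, 0, 0], [1, 1, -8, 20, 0, 0, 0], [1, 0, 0, 20, 0, 0, 0], [1, 0, 0, 15, 0, 0, 0], [1, 0, 0, 0, 0, 0, 0], [1, 0, 0, 0, 0, 0, 0]]}}

```text
t: 21.03
eef_pos: [0.5266, -0.0187, 0.0683]
ee_rot: [3.14, 0.003, -0.013]
force: [0.5, 0.2, -2.6]
width: 0.056
gripper_force: 30.0
```

```bash
python3 go.py 527 -17.6 26.5 -0.6
```

```text
t 21.03 now [526.6 -18.7  68.3] [179.92   0.2   -0.76] w 56.0
turn(tool,deg) [ 0.08  0.2  -0.16] then shift mm [ 0.4 -1.1 41.8]
```

Call:
{"method": "servo_tool", "body": {"deltas": [[1, 0.4, -1, 12, 0.1, 0.2, -0.2], [1, 0, 0, 14, 0, 0, 0], [1, 0, 0, 8, 0, 0, 0], [1, 0, 0, 4, 0, 0, 0], [1, 0, 0, 2, 0, 0, 0], [1, 0, 0, 1, 0, 0, 0], [1, 0, 0, 0, 0, 0, 0]]}}

```text
t: 21.62
eef_pos: [0.5286, -0.0176, 0.0285]
ee_rot: [-3.14, -0.004, -0.009]
force: [0.2, -0.5, -2.9]
width: 0.0559
gripper_force: 30.0
```

```bash
python3 go.py 527 -17.6 26.5 -0.6
```

```text
t 21.62 now [528.6 -17.6  28.5] [-179.91   -0.21   -0.52] w 55.9
turn(tool,deg) [-0.09 -0.21  0.08] then shift mm [-1.6 -0.   2. ]
```

Call:
{"method": "servo_tool", "body": {"deltas": [[1, -1, 0, 1.5, 0, 0, 0], [1, 0, 0, 0.8, 0, 0, 0], [1, 0, 0, 0, 0, 0, 0], [1, 0, 0, 0, 0, 0, 0]]}}

```text
t: 21.95
eef_pos: [0.5276, -0.0175, 0.0267]
ee_rot: [-3.14, -0.004, -0.009]
force: [-2.2, 1.6, 7.2]
width: 0.0561
gripper_force: 30.0
```

Call:
{"method": "servo_tool", "body": {"deltas": [[-1, 0, 0, 0, 0, 0, 0], [-1, 0, 0, 0, 0, 0, 0], [-1, 0, 0, 0, 0, 0, 0], [-1, 0, 0, 0, 0, 0, 0], [-1, 0, 0, -10, 0, 0, 0], [-1, 0, 0, -22, 0, 0, 0], [-1, 0, 0, -25, 0, 0, 0], [-1, 0, 0, -25, 0, 0, 0], [-1, 0, 0, -20, 0, 0, -4.2], [-1, 0, 0, 0, 0, 0, -4.2], [-1, 0, 0, 0, 0, 0, -4.3], [-1, 0, 0, 0, 0, 0, 0]]}}

```text
t: 22.95
eef_pos: [0.5271, -0.0177, 0.129]
ee_rot: [-3.141, -0.005, 0.216]
force: [0.3, 0.7, -0.4]
width: 0.0877
gripper_force: 0.0
```

```bash
python3 go.py 571.1 196.4 15 12.2; python3 - <<'E'
from h import *
f=arm.grab_frame('top'); im=f['color'][:,:,::-1]
t=[]
for (u,v) in[(183,182),(268,201)]:
    c=im[v-35:v+35,u-45:u+45]; t.append(cv2.resize(c,None,fx=4.2,fy=4.2,interpolation=cv2.INTER_CUBIC))
cv2.imwrite('pics/z3.png',np.hstack(t))
E
```

```text
t 22.95 now [527.1 -17.7 129. ] [-179.95   -0.28   12.39] w 87.7
turn(tool,deg) [-0.05 -0.28  0.19] then shift mm [  88.2 -200.   114. ]
```

Call:
{"method": "servo_tool", "body": {"deltas": [[-1, 6.6, -15, 0, 0, -0.3, 0.2], [-1, 11, -25, 0, 0, 0, 0], [-1, 11, -25, 0, 0, 0, 0], [-1, 11, -25, 0, 0, 0, 0], [-1, 11, -25, 0, 0, 0, 0], [-1, 11, -25, 0, 0, 0, 0], [-1, 11, -25, 0, 0, 0, 0], [-1, 11, -25, 0, 0, 0, 0], [-1, 4.6, -10, 20, 0, 0, 0], [-1, 0, 0, 25, 0, 0, 0], [-1, 0, 0, 0, 0, 0, 0], [-1, 0, 0, 0, 0, 0, 0]]}}

```text
t: 24.0
eef_pos: [0.5704, 0.1955, 0.0816]
ee_rot: [3.14, 0.006, 0.208]
force: [-0.1, 0.7, 1.0]
width: 0.0876
gripper_force: 0.0
```

```bash
python3 go.py 571.1 196.4 14 12.2; python3 - <<'E'
from h import *
f=arm.grab_frame('top'); im=f['color'][:,:,::-1]
c=im[166:236,223:313]; cv2.imwrite('pics/z4.png',cv2.resize(c,None,fx=6,fy=6,interpolation=cv2.INTER_CUBIC))
E
```

```text
t 24.0 now [570.4 195.5  81.6] [179.93   0.33  11.91] w 87.6
turn(tool,deg) [ 0.07  0.33 -0.29] then shift mm [ 0.9 -0.8 67.6]
```

View pics/z4.png

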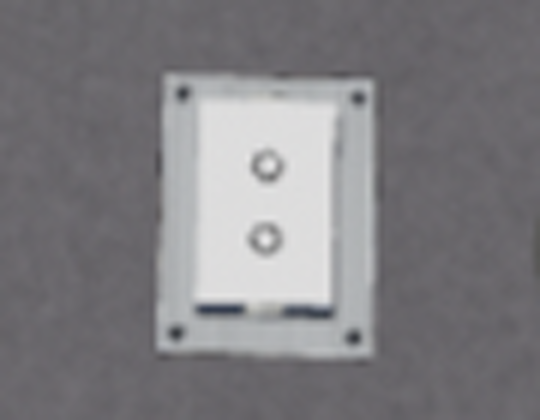

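The mid box is centred on its own plate, with lugs at (267,166) and (265,239) in the crop. I'll grip the short box and check the fit numerically.

Call:
{"method": "servo_tool", "body": {"deltas": [[-1, 0.7, -0.6, 15, 0, 0.2, -0.2], [-1, 0, 0, 20, 0, 0, 0], [-1, 0, 0, 18, 0, 0, 0], [-1, 0, 0, 12, 0, 0, 0], [-1, 0, 0, 2, 0, 0, 0], [-1, 0, 0, 0, 0, 0, 0], [0.3, 0, 0, 0, 0, 0, 0], [0.6, 0, 0, 0, 0, 0, 0], [1, 0, 0, 0, 0, 0, 0], [1, 0, 0, 0, 0, 0, 0], [1, 0, 0, 0, 0, 0, 0], [1, 0, 0, 0, 0, 0, 0], [1, 0, 0, 0, 0, 0, 0]], "squeeze": 25}}

```text
t: 25.13
eef_pos: [0.5722, 0.197, 0.0162]
ee_rot: [-3.141, -0.002, 0.213]
force: [-0.4, -1.0, 4.5]
width: 0.0555
gripper_force: 25.0
```

```bash
python3 - <<'E'
from fit import *
f=arm.grab_frame('top')
Z=lambda p,o:(np.array(p,float)+.5)/6-.5+o
c=(223,166)
print('mid',np.round(fit(f,Z([(198,97),(336,102),(333,308),(193,303)],c),.084,.056,.051,Z([(267,166),(265,239)],c)),4))
print('pmid',np.round(fit(f,Z([(166,73),(376,80),(374,357),(157,352)],c),.12,.092,.005),4))
E
```

```text
mid [ 5.279000e-01 -1.570000e-02  3.591656e+02  2.105000e-01]
pmid [ 5.274000e-01 -1.790000e-02  3.592746e+02  1.403000e-01]
```

Call:
{"method": "servo_tool", "body": {"deltas": [[1, 0, 0, -8, 0, 0, 0], [1, 0, 0, -18, 0, 0, 0], [1, 0, 0, -20, 0, 0, 0], [1, 0, 0, -20, 0, 0, 4], [1, 0, 0, -20, 0, 0, 5], [1, 0, 0, -20, 0, 0, 5], [1, 0, 0, -8, 0, 0, 5], [1, 0, 0, 0, 0, 0, 5], [1, 0, 0, 0, 0, 0, 4.5], [1, 0, 0, 0, 0, 0, 0], [1, 0, 0, 0, 0, 0, 0]]}}

```text
t: 26.1
eef_pos: [0.5717, 0.1968, 0.1298]
ee_rot: [-3.14, -0.001, -0.282]
force: [0.6, 0.5, -0.7]
width: 0.0559
gripper_force: 25.0
```

```bash
python3 go.py 535.8 394.3 67 -16.3
```

```text
t 26.1 now [571.7 196.8 129.8] [-1.7993e+02 -3.0000e-02 -1.6180e+01] w 55.9
turn(tool,deg) [-0.07 -0.03  0.12] then shift mm [ -89.9 -179.5   62.8]
```

Call:
{"method": "servo_tool", "body": {"deltas": [[1, -6, -12, 0, 0, 0, 0.1], [1, -12, -24, 0, 0, 0, 0], [1, -12, -24, 0, 0, 0, 0], [1, -12, -24, 0, 0, 0, 0], [1, -12, -24, 0, 0, 0, 0], [1, -12, -24, 0, 0, 0, 0], [1, -12, -24, 0, 0, 0, 0], [1, -8, -16, 0, 0, 0, 0], [1, -3.9, -7.5, 15, 0, 0, 0], [1, 0, 0, 20, 0, 0, 0], [1, 0, 0, 0, 0, 0, 0], [1, 0, 0, 0, 0, 0, 0]]}}

```text
t: 27.1
eef_pos: [0.5356, 0.3939, 0.0937]
ee_rot: [3.14, 0.0, -0.285]
force: [-0.0, 0.1, -1.7]
width: 0.0557
gripper_force: 25.0
```

```bash
python3 go.py 535.8 394.3 80 -16.3
```

```text
t 27.1 now [535.6 393.9  93.7] [ 1.7989e+02  2.0000e-02 -1.6340e+01] w 55.7
turn(tool,deg) [ 0.11  0.02 -0.04] then shift mm [ 0.1 -0.4 13.7]
```

Call:
{"method": "servo_tool", "body": {"deltas": [[1, 0, 0, 7, 0, 0, 0], [1, 0, 0, 6, 0, 0, 0], [1, 0, 0, 3, 0, 0, 0], [1, 0, 0, 2, 0, 0, 0], [1, 0, 0, 2, 0, 0, 0], [1, 0, 0, 0, 0, 0, 0], [1, 0, 0, 0, 0, 0, 0]]}}

```text
t: 27.68
eef_pos: [0.5366, 0.3944, 0.075]
ee_rot: [-3.14, -0.001, -0.286]
force: [-0.1, -0.2, -0.9]
width: 0.056
gripper_force: 25.0
```

Call:
{"method": "servo_tool", "body": {"deltas": [[1, -0.5, 0, 1.5, 0, 0, 0], [1, 0, 0, 1.5, 0, 0, 0], [1, 0, 0, 1, 0, 0, 0], [1, 0, 0, 0, 0, 0, 0], [1, 0, 0, 0, 0, 0, 0]]}}

```text
t: 28.1
eef_pos: [0.5359, 0.3946, 0.0708]
ee_rot: [-3.14, -0.001, -0.286]
force: [0.2, -0.1, -1.5]
width: 0.0558
gripper_force: 25.0
```

No contact force yet with the base 2 mm below the lug tops, so the pockets are going over the lugs.

Call:
{"method": "servo_tool", "body": {"deltas": [[1, 0, 0, 1.5, 0, 0, 0], [1, 0, 0, 1, 0, 0, 0], [1, 0, 0, 0.8, 0, 0, 0], [1, 0, 0, 0, 0, 0, 0], [1, 0, 0, 0, 0, 0, 0]]}}

```text
t: 28.52
eef_pos: [0.5359, 0.3946, 0.0675]
ee_rot: [-3.14, -0.001, -0.286]
force: [-0.6, 0.1, -1.3]
width: 0.0557
gripper_force: 25.0
```

Call:
{"method": "servo_tool", "body": {"deltas": [[1, 0, 0, 1, 0, 0, 0], [1, 0, 0, 0, 0, 0, 0], [1, 0, 0, 0, 0, 0, 0]]}}

```text
t: 28.77
eef_pos: [0.5361, 0.3947, 0.0672]
ee_rot: [-3.14, -0.001, -0.286]
force: [-2.1, -1.3, 5.1]
width: 0.0559
gripper_force: 25.0
```

It seated at TCP z 0.0672, the depth predicted for fully locked. Now release and back away.

Call:
{"method": "servo_tool", "body": {"deltas": [[-1, 0, 0, 0, 0, 0, 0], [-1, 0, 0, 0, 0, 0, 0], [-1, 0, 0, 0, 0, 0, 0], [-1, 0, 0, 0, 0, 0, 0], [-1, 0, 0, -10, 0, 0, 0], [-1, 0, 0, -20, 0, 0, 0], [-1, 0, 0, -25, 0, 0, 0], [-1, 0, 0, -25, 0, 0, 0], [-1, 0, 0, -25, 0, 0, 0], [-1, -15, -5, 0, 0, 0, 0], [-1, -25, -10, 0, 0, 0, 0], [-1, -25, -20, 0, 0, 0, 0], [-1, -25, -25, 0, 0, 0, 0], [-1, -25, -25, 0, 0, 0, 0], [-1, -25, -25, 0, 0, 0, 0], [-1, -25, -20, 0, 0, 0, 0], [-1, -15, -10, 0, 0, 0, 0], [-1, 0, 0, 0, 0, 0, 0], [-1, 0, 0, 0, 0, 0, 0]]}}

```text
t: 30.35
eef_pos: [0.4018, 0.5803, 0.1717]
ee_rot: [-3.141, -0.001, -0.285]
force: [-0.3, -0.6, 0.5]
width: 0.0879
gripper_force: 0.0
```

```bash
python3 - <<'E'
from h import *
f=arm.grab_frame('top'); g=arm.grab_frame('side')
a=cv2.resize(f['color'][80:320,60:460,::-1],(800,480))[:,:]; 
t=cv2.resize(f['color'][162:232,63:153,::-1],None,fx=4,fy=4,interpolation=cv2.INTER_CUBIC)
s=cv2.resize(g['color'][120:190,190:280,::-1],None,fx=4,fy=4,interpolation=cv2.INTER_CUBIC)
b=cv2.resize(f['color'][80:320,60:460,::-1],(500,300))
cv2.imwrite('pics/end.png',np.vstack([np.hstack([t,s]),np.pad(b,((0,0),(0,220),(0,0)))]))
E
```

```text
(no output)
```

View pics/end.png

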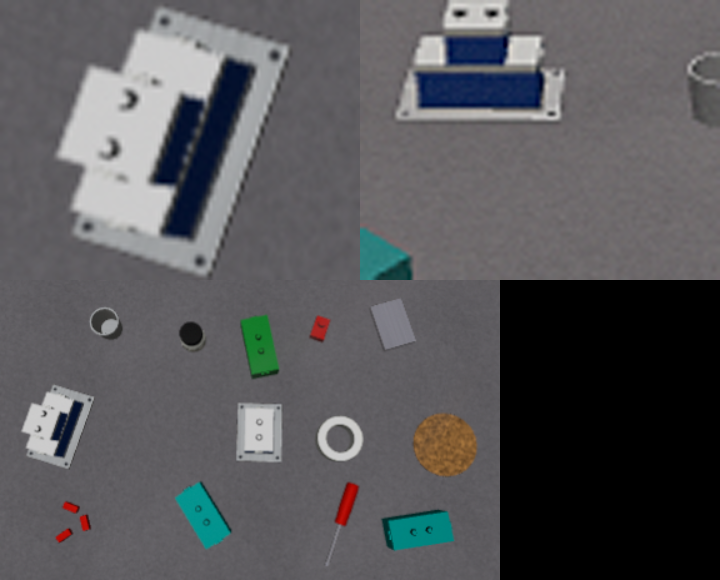

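The short box sits flat and centred on the long box, the long box has even margins on its plate (about 21 and 22 px), and the mid box is centred on its own. The cork mat is empty and the bystanders haven't moved.

```bash
python3 -c "
from station import arm
print(arm.job_done())"
```

```text
the job is handed in; nothing more can be done
None
```

The job is handed in, done in about 30 s: the long and middle-length boxes are each on their own plate, within about 2 mm of centre by the camera, the short box is locked down on the long box, and nothing else on the bench moved.

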